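Load the finishing rack, tall can at the back first

TASK

Stock the little plywood finishing rack: first stand the tall red-capped lacquer spray can upright in its back bay, the one by the blue back board, and only then stand the short yellow wax tin upright in the front bay, so that you never reach across the tin with the can. Lower each one onto the bay floor and let go, do not drop it in, and leave the blue-capped spray can standing where it is.

Things in the scene. Friction and masses are not known exactly. Their poses are not given: they have to be found in the camera images.
- rack: Fixed open plywood rack, 204 (x) by 116 mm (y), two bays in line. Origin: centre of its underside, on the table; x points to the back, away from the robot (yaw up to 17 degrees), z up. Bay centres: back x = +49 mm, front x = -49 mm, y = 0; each 90 (x) by 100 mm (y) inside. Floor and walls 8 mm thick. Wall tops 28 mm above the table, blue back board 68 mm.
- lacquer_mid (a point): Tall white spray can with a RED cap and brown band; loose, upright, 185 mm high, 0.2 to 0.42 kg. Body 52 mm in diameter up to 138 mm, above it the straight, rigid, firmly fixed cap, 50 mm in diameter, up to 185 mm: hold it by the cap from above. Point: on its axis, half-way up (92.5 mm above its foot); z up along the axis.
- wax_mid (a point): Short round YELLOW tin with a steel lid; loose, upright, 62 mm in diameter with straight sides, 70 mm high, 0.17 to 0.35 kg. Point: on its axis, half-way up (35 mm above its foot); z up along the axis. A green tin of the same size stands about too and is not wanted.
- spare_mid (a point): Bystander: spray can of the same shape and size as the lacquer but with a BLUE cap and a grey band; loose, upright. To be left standing where it is. Point: on its axis, half-way up (92.5 mm above its foot).
There are look-alikes about, which are no part of the job. There is more than one size of the rack; the job needs the middle-sized.

How it is judged:
By the outcome, as a careful person would: the job done as asked, in the order asked, and still so for the second after the job is handed in, with the robot touching nothing.
It also fails if it takes over 59 s, if anything falls off the work surface, if the arm or the gripper's body presses on something with over 40 N, if the wrist force passes 120 N, or if a joint passes its speed limit or range.

ROBOT

A 7-joint arm with a two-finger parallel gripper is mounted at the origin on the work surface. World frame = base frame: x ahead of the robot, y to its left, z up, the work surface at z = 0. Lengths are in m, angles in degrees, forces in N, time in s.
With the tool pointing down it reaches from about 0.425 to 1.025 m from the base axis. Payload 3.6 kg.
Tool frame: the origin (TCP) lies on the centre line of the jaws, within the pads' length; the fingertips stand 19 mm ahead of it and the grasp point (between the pads) is the TCP; z points along the fingers, y is the direction in which the jaws open and shut (so a half turn about z gives the same grasp; the last joint's range is limited). The gripper opens to 85 mm and grips with 20 to 120 N. Pads are 22 mm wide; open, the fingers measure 114 mm over their backs; the gripper's body (76 mm by 85 mm) begins 54 mm behind the grasp point. The pads swing forward as they close: fully open they stand 13 mm farther back than shut.
Start: joints at [-71.362, 33.873, 2.773, 92.16, -1.908, 54.013, -1.931], TCP at [0.295, 0.662, 0.25] pointing down, gripper open.
Joint ranges: [-153.93, 153.93], [-27.13, 128.08], [-72.61, 78.16], [10.71, 143.7], [-87.88, 267.88], [4.46, 118.87], [-176.78, 176.78]. Speed limits (degrees/s): [147.25, 147.25, 180, 180, 180, 180, 180].

INTERFACE

Orientations are given as [roll, pitch, yaw] about the fixed x, y, z axes, in that order (R = Rz(yaw) Ry(pitch) Rx(roll)).
In Python, from rig import r gives the robot as it stands.
- The arm moves only by the tool carry_out, never from a script. Its argument "deltas" is a list of rows, each a list of 3 entries, a list of its own where there are three numbers: the shift along the world's x, y, z in cm, then the turn about the world's z in degrees, then the closure, from 0 (fully open) to 1 (shut). In form: [[[x, y, z], roll, claw], ...]. A call has 1 to 12 rows; each row is the pose to reach, as a shift and turn from the pose commanded when the call began; what a row does not reach only later rows make up. A row lasts 1/10 s, in which the tool goes at most 50 mm and 8.59 degrees, less where a joint would pass 70% of its speed; a pose out of reach is approached as far as the arm can. A call with a gripper value outside its range is refused whole. The fingers move at their own pace and stop on an object; "newtons" is the grip in N (left out, the last holds). Time passes only in rows, so rows that repeat a pose let the fingers close. It gives the time, the measured TCP pose, the force and the opening at its end, in the units of the state.
- r.get_obs(): the state, without advancing time (a new reading comes with each control period).
- r.get_image(name): name is "side" or "top" or "wrist"; returns the picture (400x640x3 uint8, red, green, blue); there is no depth.
- r.camera_params(name): a dict with "intrinsics" (3x3 intrinsics, pixels), "R" (3x3) and "t" (3): a world point X has camera coordinates R X + t. Camera axes: x right, y down, z forward; pixel columns grow to the right and rows downward; lengths in m; the calibration is good to about 2 mm. A picture is of the moment at which its call begins: read the wrist's pose just before it. camera_params takes no time and is no camera call; for the wrist camera it gives the pose at the moment of the call.
- r.sign_off(): hands the job in, once; it reports no verdict.
The state is a dict: "t": time; "q": joint angles; "joint_velocities": joint speeds; "joint_torque": joint torques, N m; "tcp_pos": TCP position; "tcp_rot": TCP orientation; "force": force on the tool from outside, world axes, zero at the start; "ft_torque": the same for the moment, N m; "opening": finger opening in m.
Only numpy, scipy, OpenCV 4.12 (cv2) and the standard library are available. Lean on these libraries where they do the work, as an engineer would, in place of code of your own. Each camera call takes 0.05 s, during which the arm holds its last target.

## Working session

There is one attempt and no reset: what is moved stays moved. The work goes in short steps, Python scripts to look and compute and a tool call to move; the robot and the scene stay as the last step left them, time stands still between calls to the robot, and variables do not carry over. Pictures are saved under pics/ and viewed, and the job is handed in when it is done.

Besides the shell and the picture viewer there is one more tool, called after "Request:" as name(argument=value, ...) on one line, values as JSON. carry_out: Moves the arm, as the interface text tells. Its arguments: {"type":"object","properties":{"deltas":{"type":"array","items":{"type":"array"}},"newtons":{"type":"number"}},"required":["deltas"]}

```bash
mkdir -p pics; ls
python3 - <<'E'
from rig import r
import cv2,numpy as np
o=r.get_obs();print({k:np.round(v,3).tolist() for k,v in o.items()})
for n in ["top","side"]:
    im=r.get_image(n);cv2.imwrite(f"pics/{n}0.png",im[:,:,::-1])
    p=r.camera_params(n);print(n,np.round(p["intrinsics"],1).tolist(),np.round(p["R"],3).tolist(),np.round(p["t"],3).tolist(),np.round(-p["R"].T@p["t"],3))
E
```

```text
pics
{'t': 0.0, 'q': [-71.361, 33.924, 2.768, 92.241, -1.909, 54.013, -1.932], 'joint_velocities': [0.044, -0.089, 0.027, 0.016, 0.021, -0.017, -0.038], 'joint_torque': [-0.0, -54.868, 1.546, -19.812, 0.009, 0.009, 0.0], 'tcp_pos': [0.294, 0.662, 0.249], 'tcp_rot': [-179.868, 0.007, 156.006], 'force': [0.756, 0.033, -0.834], 'ft_torque': [-0.009, 0.02, -0.053], 'opening': 0.085}
top [[421.9, 0.0, 319.0], [0.0, 421.9, 196.0], [0.0, 0.0, 1.0]] [[-0.022, -1.0, -0.013], [-0.984, 0.024, -0.175], [0.176, 0.009, -0.984]] [-0.098, 0.51, 0.961] [ 0.331 -0.119  1.034]
side [[388.1, 0.0, 315.5], [0.0, 388.1, 199.8], [0.0, 0.0, 1.0]] [[0.788, -0.616, 0.013], [-0.382, -0.505, -0.774], [0.484, 0.605, -0.633]] [-0.438, 0.187, 0.915] [-0.026 -0.729  0.73 ]
```

View pics/top0.png

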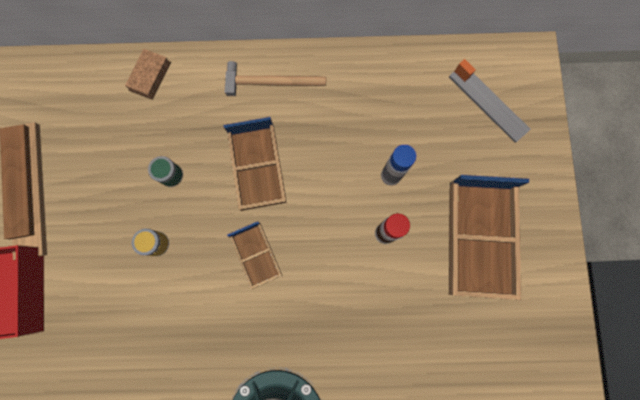

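View pics/side0.png

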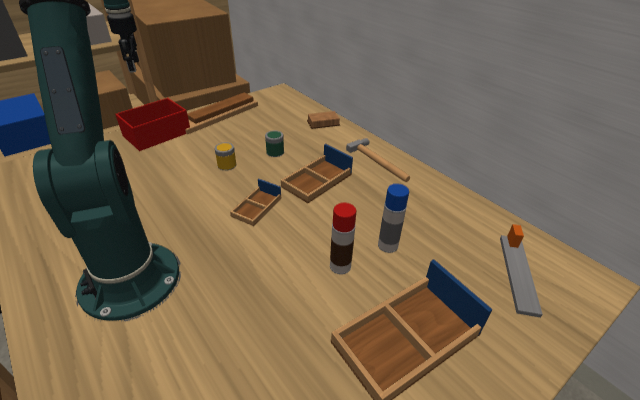

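Top view shows three racks: upper-left at (257,165), small at (255,255) and right at (487,238). The red-capped can is at (396,227), the blue at (403,158), the yellow tin at (147,242) and the green at (163,170). Next I measure them.

```bash
cat > h.py <<'E'
from rig import r
import cv2,numpy as np
def ray(n,uv,p=None):
    p=p or r.camera_params(n); R=np.array(p["R"]);t=np.array(p["t"])
    d=R.T@np.linalg.inv(p["intrinsics"])@np.array([uv[0],uv[1],1.]);return -R.T@t,d
def onz(n,uv,z,p=None):
    c,d=ray(n,uv,p);return c+d*(z-c[2])/d[2]
def proj(n,X,p=None):
    p=p or r.camera_params(n);q=np.array(p["intrinsics"])@(np.array(p["R"])@np.array(X)+p["t"]);return q[:2]/q[2]
def tri(pairs):
    A=np.zeros((3,3));b=np.zeros(3)
    for c,d in pairs:
        d=d/np.linalg.norm(d);P=np.eye(3)-np.outer(d,d);A+=P;b+=P@c
    return np.linalg.solve(A,b)
def blobs(im,lo,hi,amin=60):
    hsv=cv2.cvtColor(im,cv2.COLOR_RGB2HSV);m=cv2.inRange(hsv,np.array(lo),np.array(hi))
    n,l,s,c=cv2.connectedComponentsWithStats(m)
    return [(s[i].tolist(),c[i].round(1).tolist()) for i in range(1,n) if s[i,4]>=amin],m
E
python3 - <<'E'
from h import *
T=cv2.imread("pics/top0.png");S=cv2.imread("pics/side0.png")
a=cv2.resize(T[105:295,120:300],None,fx=4,fy=4,interpolation=cv2.INTER_CUBIC)[:, :]
cv2.imwrite("pics/c1.png",cv2.resize(T[110:220,215:300],None,fx=5,fy=5,interpolation=cv2.INTER_CUBIC))
b=cv2.resize(T[140:250,370:530],None,fx=4,fy=4,interpolation=cv2.INTER_CUBIC)
c=cv2.resize(T[150:260,130:290],None,fx=4,fy=4,interpolation=cv2.INTER_CUBIC)
cv2.imwrite("pics/c2.png",cv2.resize(np.vstack([b,c]),None,fx=.65,fy=.65))
for n,I in(("top",T),("side",S)):
    I=I[:,:,::-1].copy()
    for nm,lo,hi in(("red",(0,200,110),(4,255,255)),("red2",(174,200,110),(179,255,255)),("blue",(108,150,60),(125,255,255)),("yellow",(20,150,100),(28,255,255)),("green",(60,80,20),(90,255,140))):
        print(n,nm,blobs(I,lo,hi)[0])
# rough sizes
for nm,pts in (("UL",[(234,208),(286,202),(227,130),(272,122)]),("S",[(254,286),(282,275),(230,234),(260,226)]),("R",[(451,294),(521,297),(453,183),(526,186)])):
    W=[onz("top",p,.028)[:2] for p in pts];print(nm,np.round(W,3).tolist(),"w",np.linalg.norm(W[0]-W[1]).round(3),"len",np.linalg.norm(W[0]-W[2]).round(3))
E
```

```text
top red []
top red2 []
top blue [([391, 146, 24, 25, 436], [402.9, 157.3])]
top yellow [([135, 232, 19, 19, 259], [144.2, 241.3])]
top green [([152, 160, 18, 17, 244], [160.2, 168.1])]
side red [([116, 98, 70, 31, 134], [152.3, 115.9]), ([334, 203, 22, 15, 255], [344.3, 209.9])]
side red2 []
side blue [([0, 94, 51, 62, 2389], [21.7, 124.5]), ([386, 184, 23, 27, 492], [396.6, 197.1])]
side yellow [([217, 143, 15, 8, 87], [223.7, 146.8])]
side green [([27, 1, 122, 278, 15467], [82.4, 156.2]), ([104, 0, 25, 8, 181], [115.6, 3.3]), ([268, 132, 13, 6, 64], [273.6, 134.4]), ([266, 142, 17, 14, 195], [274.4, 148.7]), ([77, 245, 102, 75, 3564], [132.3, 289.4])]
UL [[0.486, 0.096], [0.498, -0.03], [0.684, 0.116], [0.701, 0.003]] w 0.126 len 0.199
S [[0.3, 0.047], [0.324, -0.019], [0.423, 0.105], [0.441, 0.033]] w 0.07 len 0.136
R [[0.272, -0.411], [0.262, -0.571], [0.534, -0.436], [0.523, -0.611]] w 0.161 len 0.263
```

View pics/c1.png

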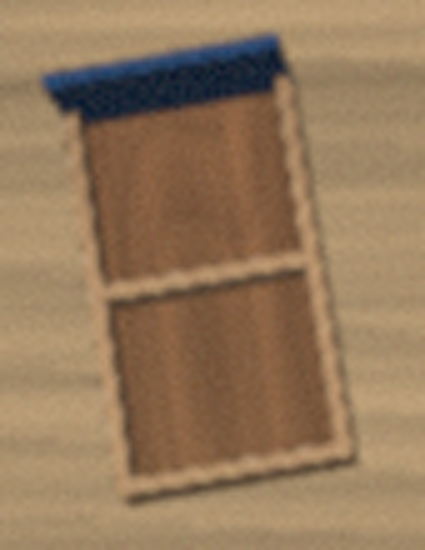

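View pics/c2.png

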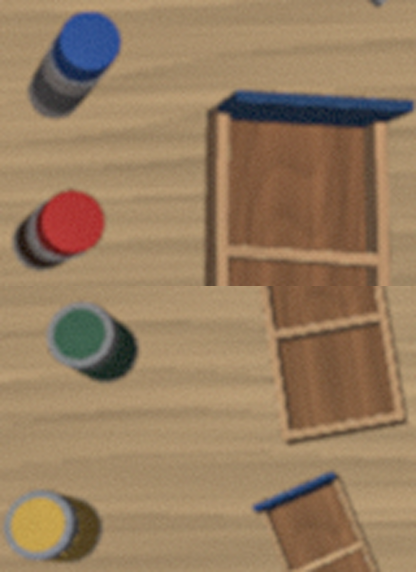

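The upper-left rack measures about 0.12 x 0.20 m against a nominal 116 x 204, so it is the middle size. The small one is 0.07 wide and the right one 0.16. The crops confirm the red cap and the yellow lid. Next I fit the poses.

Run:
```python
from h import *
T=cv2.imread("pics/top0.png")[:,:,::-1].copy();S=cv2.imread("pics/side0.png")[:,:,::-1].copy()
def px(p): return ((p[0]+.5)/5-.5+215,(p[1]+.5)/5-.5+110)
M=[((127,485),(-98,54)),((345,450),(-98,-54)),((107,291),(0,54)),((308,261),(0,-54)),((205,277),(0,0)),((236,468),(-98,0))]
W=np.array([onz("top",px(a),.028)[:2] for a,_ in M]);R=np.array([b for _,b in M])/1000
c=W.mean(0);d=R.mean(0);U=(W-c);V=(R-d)
th=np.arctan2((V[:,0]*U[:,1]-V[:,1]*U[:,0]).sum(),(V*U).sum())
Q=np.array([[np.cos(th),-np.sin(th)],[np.sin(th),np.cos(th)]]);o=c-Q@d
print("rack",o.round(4),np.degrees(th).round(2),"res mm",((R@Q.T+o-W)*1000).round(1).tolist())
print("bays",o+Q@[.049,0],o+Q@[-.049,0])
for x,y,z in[(.102,.058,.068),(.102,-.058,.068),(-.102,.058,.028),(-.102,-.058,.028),(0,.0,.028)]:
    w=[*(o+Q@[x,y]),z];print((x,y,z),"top",proj("top",w).round(),"side",proj("side",w).round())
hsv=cv2.cvtColor(T,cv2.COLOR_RGB2HSV);hs=cv2.cvtColor(S,cv2.COLOR_RGB2HSV)
def cap(I,box,f,z,n):
    x0,y0,x1,y1=box;m=f(I[y0:y1,x0:x1].astype(int)).astype(np.uint8)
    cs=max(cv2.findContours(m,0,cv2.CHAIN_APPROX_NONE)[0],key=cv2.contourArea)
    mo=cv2.moments(m);(cx,cy),ax,an=cv2.fitEllipse(cs);cx+=x0;cy+=y0
    print(n,"ell",round(cx,1),round(cy,1),np.round(ax,1),"mom",mo['m10']/mo['m00']+x0,mo['m01']/mo['m00']+y0,"->",onz(n,(cx,cy),z).round(4));return cx,cy
red=lambda a:(a[...,0]>110)&(a[...,1]<70)&(a[...,2]<80)
blu=lambda a:(a[...,2]>110)&(a[...,0]<60)
cap(T,(370,200,420,250),red,.185,"top")
cap(T,(370,135,425,190),blu,.185,"top")
yel=lambda a:(a[...,0]>150)&(a[...,2]<100)
cap(T,(125,225,170,265),yel,.07,"top")
for b,nm in(((325,195,365,280),"red"),((380,180,415,255),"blue")):
    pass
# side predictions
for nm,(x,y),zz in(("red",onz("top",(396,227),.185)[:2],(0,.185)),):
    print([proj("side",[x,y,z]).round() for z in zz])
print(repr(T[225:245:3,147].tolist()))
```

```text
rack [0.5926 0.0428] 8.19 res mm [[-1.1, 1.0], [-0.3, -0.3], [-0.9, 4.1], [1.9, -3.8], [1.0, -1.2], [-0.5, 0.3]]
bays [0.64113174 0.04980233] [0.54413187 0.03583719]
(0.102, 0.058, 0.068) top [224. 124.] side [325. 143.]
(0.102, -0.058, 0.068) top [271. 116.] side [353. 157.]
(-0.102, 0.058, 0.028) top [238. 209.] side [279. 179.]
(-0.102, -0.058, 0.028) top [286. 201.] side [306. 196.]
(0, 0.0, 0.028) top [256. 165.] side [316. 173.]
top ell 397.1 225.2 [22.7 22.8] mom 397.07990867579906 225.20319634703196 -> [ 0.4187 -0.2675  0.185 ]
top ell 403.8 155.9 [20.5 21.3] mom 403.80645161290323 155.91935483870967 -> [ 0.5625 -0.2893  0.185 ]
top ell 144.1 241.4 [18.7 19.9] mom 144.19832402234636 242.75698324022346 -> [0.4073 0.2922 0.07  ]
[array([337., 266.]), array([341., 209.])]
[[169, 141, 109], [148, 133, 113], [169, 151, 119], [193, 158, 74], [198, 162, 79], [196, 161, 77], [195, 160, 76]]
```

Request:
carry_out(deltas=[[[2,-3,1],-4,0],[[5,-7,2],-8,0],[[8,-11,3],-12,0],[[11,-15,4],-16,0],[[14,-19,5],-20,0],[[17,-23,5],-24,0],[[20,-27,5],-28,0],[[22,-31,5],-32,0],[[24,-35,5],-36,0],[[25,-39,5],-40,0],[[26,-43,5],-44,0],[[26,-46,5],-48,0]])

```text
t: 1.3
tcp_pos: [0.5558, 0.1987, 0.3001]
tcp_rot: [180.0, 0.1, 107.6]
force: [-0.2, 0.8, 1.3]
opening: 0.0855
```

Run:
```python
from h import *
o=r.get_obs();print({k:np.round(v,3).tolist() for k,v in o.items()})
p=r.camera_params("wrist");print(np.round(p["R"],3).tolist(),(-p["R"].T@p["t"]).round(3),p["intrinsics"])
```

```text
{'t': 1.3, 'q': [-38.586, 21.783, 19.424, 107.816, -8.919, 51.868, 2.687], 'joint_velocities': [13.436, -7.816, 11.939, 14.479, -4.906, -4.559, -9.773], 'joint_torque': [-1.716, -39.665, 2.637, -19.288, 0.022, 0.08, 0.183], 'tcp_pos': [0.556, 0.199, 0.3], 'tcp_rot': [179.991, 0.084, 107.608], 'force': [-0.162, 0.754, 1.259], 'ft_torque': [0.023, 0.043, 0.014], 'opening': 0.085}
[[0.953, 0.302, -0.001], [0.289, -0.912, 0.291], [0.087, -0.277, -0.957]] [0.534 0.27  0.423] [[313.63870104   0.         325.54910954]
 [  0.         313.63870104 200.3382133 ]
 [  0.           0.           1.        ]]
```

Request:
carry_out(deltas=[[[-1,-3,0],-1,0],[[-2,-7,0],-2,0],[[-3,-11,0],-3,0],[[-4,-15,0],-4,0],[[-5,-19,0],-6,0],[[-7,-24,0],-8,0],[[-8.5,-29,0],-9,0],[[-10,-34,0],-10,0],[[-11.5,-39,0],-10,0],[[-13,-43,0],-10,0],[[-14,-46.5,0],-10,0],[[-14,-46.5,0],-10,0]])

```text
t: 2.5
tcp_pos: [0.4119, -0.268, 0.3008]
tcp_rot: [-180.0, 0.2, 97.4]
force: [0.3, 1.3, 0.9]
opening: 0.0853
```

Run:
```python
from h import *
o=r.get_obs();print(o["tcp_pos"],o["tcp_rot"],o["q"])
p=r.camera_params("wrist");im=r.get_image("wrist");cv2.imwrite("pics/w1.png",im[:,:,::-1])
a=im.astype(int);m=((a[...,0]>90)&(a[...,1]<70)&(a[...,2]<80)).astype(np.uint8)
for c in cv2.findContours(m,0,cv2.CHAIN_APPROX_NONE)[0]:
    if cv2.contourArea(c)>500:
        e=cv2.fitEllipse(c);print(np.round(e[0],1),np.round(e[1],1),cv2.boundingRect(c),onz("wrist",e[0],.185,p).round(4))
```

```text
[ 0.41194547 -0.26803171  0.30078895] [-1.79993384e+02  1.68068352e-01  9.73900550e+01] [  1.52468798  14.87351201  32.13065394 119.68523827 -10.40436196
  48.00787435  47.16170433]
[336.6 199.9] [58.5 64.4] (307, 164, 61, 68) [ 0.4206 -0.265   0.185 ]
```

View pics/w1.png

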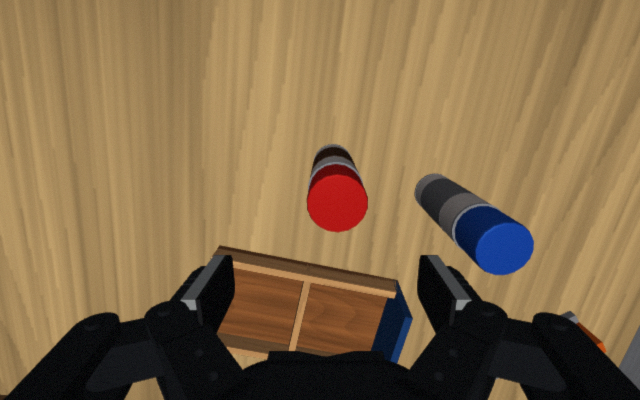

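Red cap disc is at (337,201) px. The wrist gives (0.4206,-0.265) and the top camera (0.4187,-0.2675), so they agree to about 3 mm. I descend.

Request:
carry_out(deltas=[[[0.5,-0.3,0],0,0],[[0.5,-0.3,-2],0,0],[[0.5,-0.3,-4],0,0],[[0.5,-0.3,-6],0,0],[[0.5,-0.3,-7],0,0],[[0.5,-0.3,-7.5],0,0],[[0.5,-0.3,-7.5],0,0]])

```text
t: 3.25
tcp_pos: [0.4202, -0.2649, 0.225]
tcp_rot: [-180.0, -0.0, 98.1]
force: [0.0, -0.3, -0.4]
opening: 0.0855
```

Run:
```python
from h import *
o=r.get_obs();print(o["tcp_pos"],o["tcp_rot"])
p=r.camera_params("wrist");im=r.get_image("wrist");cv2.imwrite("pics/w2.png",im[:,:,::-1])
a=im.astype(int);m=((a[...,0]>150)&(a[...,1]<70)&(a[...,2]<80)).astype(np.uint8)
for c in cv2.findContours(m,0,cv2.CHAIN_APPROX_NONE)[0]:
    if cv2.contourArea(c)>500:
        e=cv2.fitEllipse(c);print(np.round(e[0],1),np.round(e[1],1),cv2.boundingRect(c),onz("wrist",e[0],.185,p).round(4))
```

```text
[ 0.42023932 -0.26485518  0.22497529] [-1.79968521e+02 -3.47760817e-02  9.80870698e+01]
[326.3 246. ] [75.6 82.6] (285, 208, 84, 77) [ 0.4213 -0.2671  0.185 ]
```

View pics/w2.png

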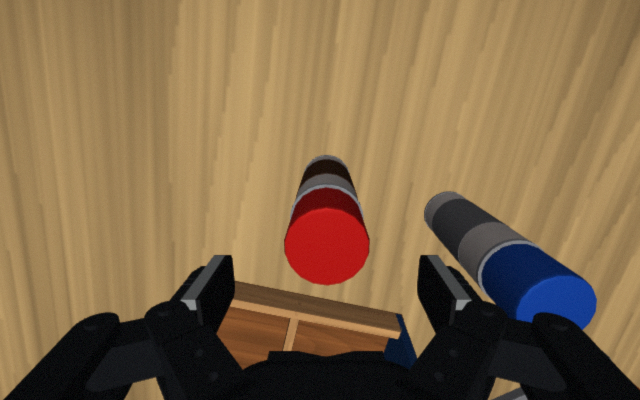

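Request:
carry_out(deltas=[[[0.1,-0.2,-2],0,0],[[0.1,-0.2,-4],0,0],[[0.1,-0.2,-5.5],0,0],[[0.1,-0.2,-6.3],0,0],[[0.1,-0.2,-6.3],0,0],[[0.1,-0.2,-6.3],0,0.4],[[0.1,-0.2,-6.3],0,0.7],[[0.1,-0.2,-6.3],0,0.8],[[0.1,-0.2,-6.3],0,0.8],[[0.1,-0.2,-6.3],0,0.8],[[0.1,-0.2,-6.3],0,0.8],[[0.1,-0.2,-6.3],0,0.8]], newtons=50)

```text
t: 4.5
tcp_pos: [0.4214, -0.2681, 0.1633]
tcp_rot: [179.9, 0.0, 98.0]
force: [-1.0, 0.2, 5.9]
opening: 0.0488
```

Request:
carry_out(deltas=[[[0,0,0.5],0,0.8],[[0,0,1.5],0,0.8],[[0,0,3],0,0.8],[[0,0,5],0,0.8],[[0,0,7],0,0.8],[[0,0,8.5],0,0.8],[[0,0,9],0,0.8],[[0,0,9],0,0.8]])

```text
t: 5.3
tcp_pos: [0.421, -0.2676, 0.253]
tcp_rot: [179.9, 0.0, 98.0]
force: [0.3, 0.1, -3.2]
opening: 0.0489
```

Run:
```python
from h import *
o=r.get_obs();print(o["tcp_pos"],o["force"],o["opening"])
p=r.camera_params("wrist");cv2.imwrite("pics/s2.png",r.get_image("side")[:,:,::-1])
```

```text
[ 0.42095065 -0.26762491  0.25296746] [ 0.31445437  0.10414163 -3.19683458] 0.04890293712009577
```

View pics/s2.png

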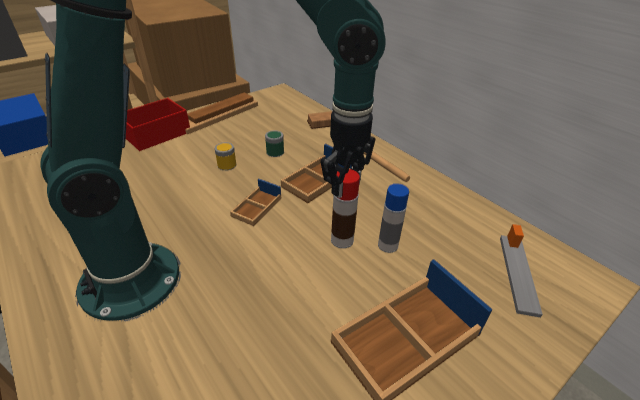

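The can hangs upright under the gripper at (343,210) in the side view. I carry it over the back bay.

Request:
carry_out(deltas=[[[1,1.5,0],0,0.8],[[3,4.5,0],0,0.8],[[5.5,8,0],0,0.8],[[8,12,0],0,0.8],[[10.5,16,0],0,0.8],[[13,20,0],0,0.8],[[16,24,0],0,0.8],[[19,27.5,0],0,0.8],[[21,30.5,0],0,0.8],[[22,31.8,0],0,0.8],[[22,31.8,0],0,0.8],[[22,31.8,0],0,0.8]])

```text
t: 6.55
tcp_pos: [0.6394, 0.0487, 0.2511]
tcp_rot: [-179.8, 0.1, 97.9]
force: [-0.5, -0.6, -3.1]
opening: 0.0496
```

Run:
```python
from h import *
o=r.get_obs();print(o["tcp_pos"],o["tcp_rot"],o["force"],o["opening"])
for n in("top","side","wrist"):
  im=r.get_image(n)[:,:,::-1]
  cv2.imwrite(f"pics/{n}3.png",im)
A=cv2.resize(cv2.imread("pics/top3.png")[100:220,180:320],None,fx=3.5,fy=3.5,interpolation=2)
B=cv2.resize(cv2.imread("pics/side3.png")[80:220,240:400],None,fx=2.33,fy=3.0,interpolation=2)[:420]
cv2.imwrite("pics/c3.png",cv2.resize(np.hstack([A[:420],B]),None,fx=.9,fy=.9))
```

```text
[0.63935856 0.04872285 0.2510933 ] [-1.79794884e+02  8.11229769e-02  9.79497145e+01] [-0.50831838 -0.59696792 -3.05719551] 0.049616141733723154
```

View pics/c3.png

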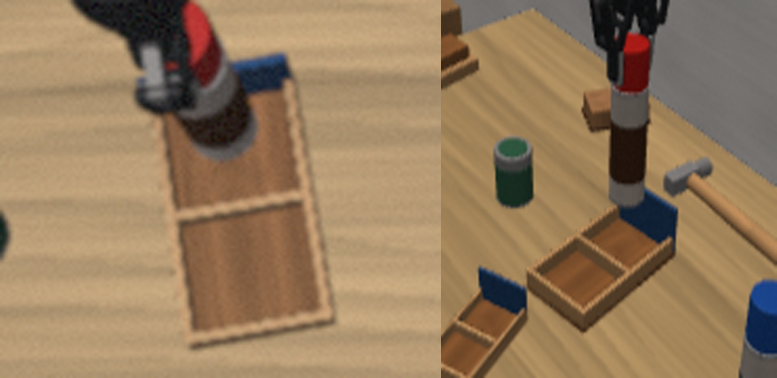

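View pics/wrist3.png

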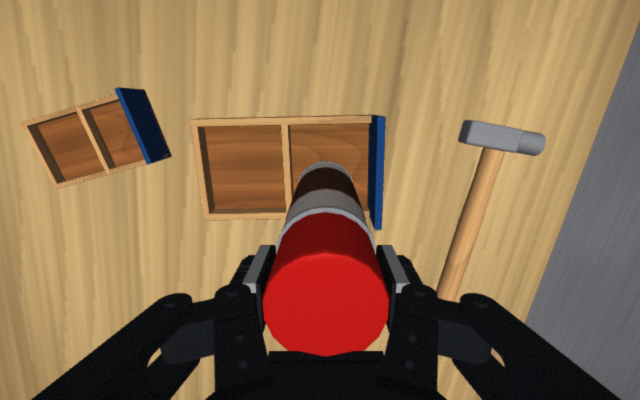

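Run:
```python
from h import *
im=cv2.imread("pics/wrist3.png");cv2.imwrite("pics/c4.png",cv2.resize(im[105:235,180:395],None,fx=3.6,fy=3.6,interpolation=2))
for q in [(193,122),(205,218),(285,122),(288,217)]: print(q,onz("wrist",q,.028).round(4))
th=np.radians(8.19);o=np.array([.5926,.0428]);Q=np.array([[np.cos(th),-np.sin(th)],[np.sin(th),np.cos(th)]])
for x,y,z in[(-.102,.058,.028),(-.102,-.058,.028),(0,.058,.028),(0,-.058,.028),(.102,.058,.068),(.102,-.058,.068),(.102,-.058,.028)]:
    print((x,y,z),proj("wrist",[*(o+Q@[x,y]),z]).round(1))
```

```text
(193, 122) [0.4902 0.0846 0.028 ]
(205, 218) [ 0.5056 -0.0242  0.028 ]
(285, 122) [0.5884 0.098  0.028 ]
(288, 217) [ 0.6024 -0.0097  0.028 ]
(-0.102, 0.058, 0.028) [186.6 120.1]
(-0.102, -0.058, 0.028) [200.  221.3]
(0, 0.058, 0.028) [281.5 119.4]
(0, -0.058, 0.028) [286.3 220.7]
(0.102, 0.058, 0.068) [383.  120.3]
(0.102, -0.058, 0.068) [378.1 233.5]
(0.102, -0.058, 0.028) [372.7 220.2]
```

View pics/c4.png

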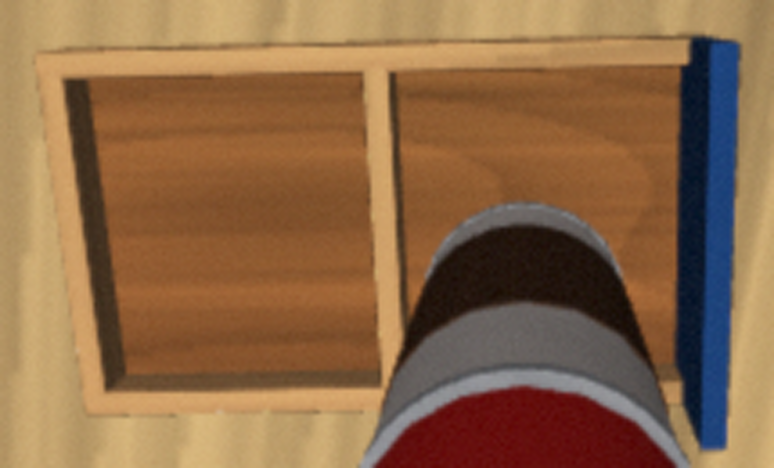

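Wrist view: the rack's front corners are at (190,119) and (204,220), and the divider end at (285,117). That puts the rack about 3 mm further in +x and 2 mm in +y than the top view did, well inside the ±19 mm clearance. I correct part of it and lower.

Request:
carry_out(deltas=[[[0.3,0.2,-1],0,0.8],[[0.3,0.2,-2.5],0,0.8],[[0.3,0.2,-4.5],0,0.8],[[0.3,0.2,-6],0,0.8],[[0.3,0.2,-7],0,0.8],[[0.3,0.2,-7.4],0,0.8],[[0.3,0.2,-7.6],0,0.8],[[0.3,0.2,-7.6],0,0.8]])

```text
t: 7.5
tcp_pos: [0.6442, 0.0523, 0.1765]
tcp_rot: [180.0, 0.0, 98.0]
force: [-0.3, -0.1, -3.0]
opening: 0.0494
```

Request:
carry_out(deltas=[[[0,0,-0.1],0,0.8],[[0,0,-0.2],0,0.8],[[0,0,-0.3],0,0.8],[[0,0,-0.4],0,0.8],[[0,0,-0.4],0,0.8]])

```text
t: 8.0
tcp_pos: [0.6437, 0.0524, 0.1722]
tcp_rot: [-180.0, -0.0, 98.0]
force: [-1.4, 1.0, -3.1]
opening: 0.049
```

Request:
carry_out(deltas=[[[0,0,-0.05],0,0.8],[[0,0,-0.1],0,0.8],[[0,0,-0.1],0,0.8]])

```text
t: 8.3
tcp_pos: [0.6439, 0.0523, 0.1715]
tcp_rot: [180.0, -0.0, 98.0]
force: [-0.5, 0.5, -3.0]
opening: 0.049
```

Request:
carry_out(deltas=[[[0,0,-0.05],0,0.8],[[0,0,-0.1],0,0.8],[[0,0,-0.1],0,0.8]])

```text
t: 8.6
tcp_pos: [0.644, 0.0522, 0.1714]
tcp_rot: [180.0, -0.0, 98.0]
force: [-2.5, 0.1, 5.6]
opening: 0.0491
```

Contact: the force went from -3 to +5.6 N at TCP z 0.171, as expected for the bay floor. I release and rise.

Request:
carry_out(deltas=[[[0,0,0.05],0,0.35],[[0,0,0.05],0,0.2],[[0,0,0.05],0,0],[[0,0,0.05],0,0],[[0,0,0.05],0,0],[[0,0,0.05],0,0],[[0,0,1],0,0],[[0,0,3],0,0],[[0,0,6],0,0],[[0,0,9],0,0],[[0,0,12],0,0],[[0,0,13],0,0]])

```text
t: 9.8
tcp_pos: [0.6458, 0.0519, 0.3045]
tcp_rot: [179.6, 0.0, 98.0]
force: [0.7, -0.4, 0.6]
opening: 0.0855
```

Request:
carry_out(deltas=[[[-1,1.5,0],5,0],[[-3,4,0],13,0],[[-6,7,0],21,0],[[-9,10,0],29,0],[[-12,13,0],37,0],[[-15,16,0],45,0],[[-18,19,0],53,0],[[-21,21.5,0],61,0],[[-22.5,23,0],69,0],[[-23.5,24,0],77,0],[[-23.5,24,-2],85,0],[[-23.5,24,-3],90,0]])

```text
t: 11.0
tcp_pos: [0.4076, 0.2924, 0.2693]
tcp_rot: [-180.0, -0.1, -171.6]
force: [0.2, -0.6, -0.9]
opening: 0.0852
```

Run:
```python
from h import *
o=r.get_obs();print(o["tcp_pos"],o["tcp_rot"],o["q"])
p=r.camera_params("wrist");im=r.get_image("wrist");cv2.imwrite("pics/w5.png",im[:,:,::-1])
S=r.get_image("side");cv2.imwrite("pics/s5.png",S[:,:,::-1])
T=r.get_image("top");cv2.imwrite("pics/t5.png",T[:,:,::-1])
```

```text
[0.40757333 0.29238302 0.26928773] [-1.79963813e+02 -8.10352791e-02 -1.71640646e+02] [-43.88941065  16.46452183   3.79449779 119.5661237   -1.56173838
  44.10207421  59.23258143]
```

View pics/w5.png

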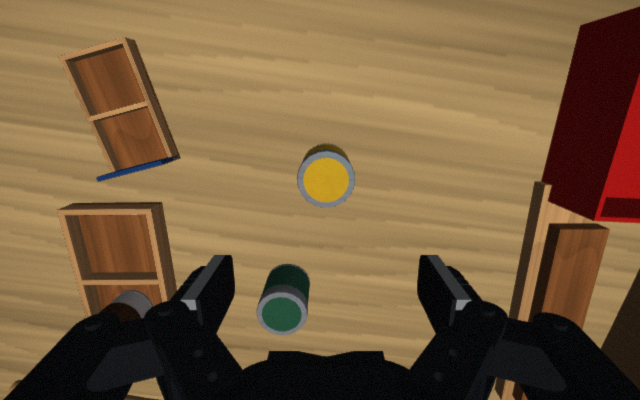

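View pics/s5.png

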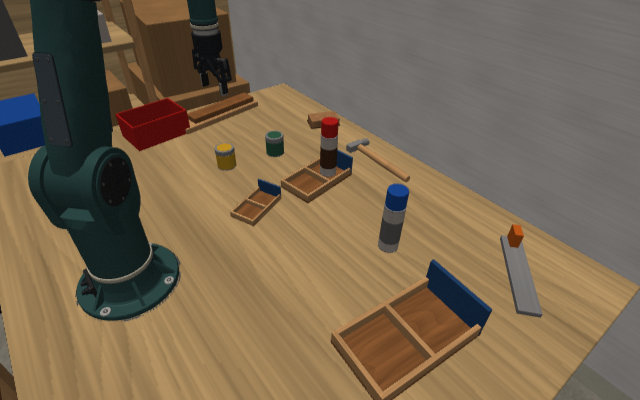

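View pics/t5.png

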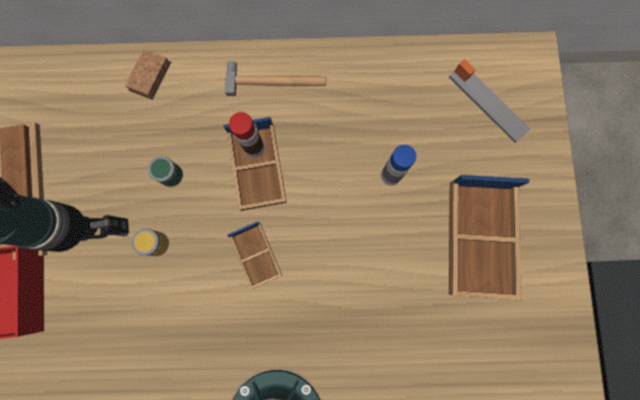

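Red-capped can stands upright in the back bay: side view (329,147), top view (244,130). In the wrist view the yellow lid is at (326,178) and the green one at (283,311). I want the yellow, so I localise its lid.

Run:
```python
from h import *
p=r.camera_params("wrist")
im=cv2.imread("pics/w5.png")[:,:,::-1];a=im.astype(int)
m=((a[...,0]>170)&(a[...,1]>120)&(a[...,2]<60)).astype(np.uint8);m[:140]=0;m[230:]=0;m[:,:280]=0;m[:,370:]=0
c=max(cv2.findContours(m,0,cv2.CHAIN_APPROX_NONE)[0],key=cv2.contourArea);e=cv2.fitEllipse(c)
print(np.round(e[0],1),np.round(e[1],1),onz("wrist",e[0],.07,p).round(4), "diam m",[np.linalg.norm(onz("wrist",(298,179),.07,p)-onz("wrist",(355,179),.07,p)).round(4)])
cv2.imwrite("pics/c6.png",cv2.resize(im[130:220,280:370,::-1],None,fx=5,fy=5,interpolation=2))
T=cv2.imread("pics/t5.png")
print(onz("top",(146,242),.07).round(4))
cv2.imwrite("pics/c7.png",cv2.resize(T[220:265,120:180],None,fx=10,fy=10,interpolation=2))
```

```text
[325.6 179.6] [42.8 43.6] [0.4092 0.292  0.07  ] diam m [np.float64(0.06)]
[0.4057 0.2878 0.07  ]
```

View pics/c6.png

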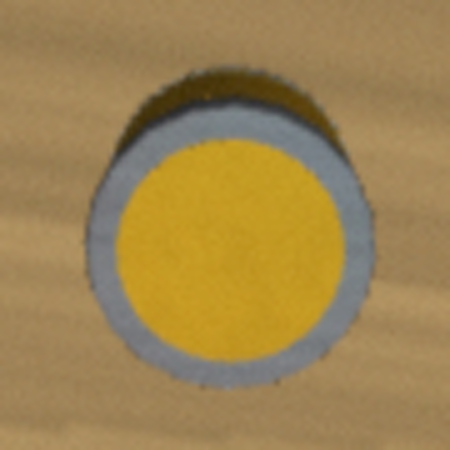

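Request:
carry_out(deltas=[[[0.1,0,-1.5],0,0],[[0.1,0,-4],0,0],[[0.1,0,-7],0,0],[[0.1,0,-10.5],0,0],[[0.1,0,-13.5],0,0],[[0.1,0,-15.5],0,0],[[0.1,0,-16.5],0,0],[[0.1,0,-16.5],0,0],[[0.1,0,-16.5],0,0]])

```text
t: 12.05
tcp_pos: [0.4106, 0.2928, 0.1061]
tcp_rot: [180.0, 0.1, -172.0]
force: [0.1, 0.5, 1.1]
opening: 0.0854
```

Run:
```python
from h import *
o=r.get_obs();print(o["tcp_pos"],o["tcp_rot"])
p=r.camera_params("wrist");im=r.get_image("wrist");cv2.imwrite("pics/w8.png",im[:,:,::-1]);a=im.astype(int)
m=((a[...,0]>150)&(a[...,1]>110)&(a[...,2]<60)).astype(np.uint8)
c=max(cv2.findContours(m,0,cv2.CHAIN_APPROX_NONE)[0],key=cv2.contourArea);e=cv2.fitEllipse(c)
print(np.round(e[0],1),np.round(e[1],1),onz("wrist",e[0],.07,p).round(4))
```

```text
[0.41057003 0.29278238 0.10608516] [ 1.79960974e+02  8.31022787e-02 -1.72039897e+02]
[325.4 240. ] [78.2 85.4] [0.4081 0.2926 0.07  ]
```

View pics/w8.png

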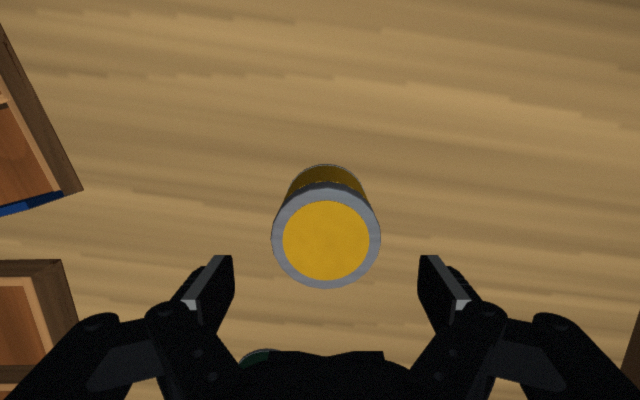

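The yellow lid, at (325,240), is centred between the open jaws. I correct x by -2 mm, descend and grip.

Request:
carry_out(deltas=[[[-0.2,0,-1.5],0,0],[[-0.2,0,-3.5],0,0],[[-0.2,0,-5],0,0],[[-0.2,0,-5.5],0,0],[[-0.2,0,-5.5],0,0],[[-0.2,0,-5.5],0,0.25],[[-0.2,0,-5.5],0,0.5],[[-0.2,0,-5.5],0,0.7],[[-0.2,0,-5.5],0,0.7],[[-0.2,0,-5.5],0,0.7],[[-0.2,0,-5.5],0,0.7],[[-0.2,0,-5.5],0,0.7]], newtons=50)

```text
t: 13.3
tcp_pos: [0.4084, 0.2927, 0.0515]
tcp_rot: [179.9, 0.1, -172.0]
force: [-0.2, -0.7, 5.7]
opening: 0.0612
```

Request:
carry_out(deltas=[[[0,0,0.5],0,0.7],[[0,0,1.5],0,0.7],[[0,0,3.5],0,0.7],[[0,0,6],0,0.7],[[0,0,8],0,0.7],[[0,0,9],0,0.7],[[0,0,9],0,0.7]])

```text
t: 14.0
tcp_pos: [0.4085, 0.2929, 0.1419]
tcp_rot: [179.9, 0.2, -172.0]
force: [0.2, 0.1, -2.0]
opening: 0.0609
```

Request:
carry_out(deltas=[[[0.5,-1,0],0,0.7],[[1.5,-3,0],0,0.7],[[3,-6,0],0,0.7],[[5,-10,0],0,0.7],[[7,-14,0],0,0.7],[[9,-18,0],0,0.7],[[11,-21.5,0],0,0.7],[[13,-24.5,0],0,0.7],[[13.8,-25.5,0],0,0.7],[[13.8,-25.5,0],0,0.7],[[13.8,-25.5,0],0,0.7]])

```text
t: 15.1
tcp_pos: [0.5444, 0.0381, 0.1393]
tcp_rot: [179.9, -0.2, -172.0]
force: [-0.8, 0.9, -1.9]
opening: 0.0606
```

Run:
```python
from h import *
o=r.get_obs();print(o["tcp_pos"],o["tcp_rot"],o["force"],o["opening"])
for n in("top","side","wrist"):
  cv2.imwrite(f"pics/{n}9.png",r.get_image(n)[:,:,::-1])
A=cv2.resize(cv2.imread("pics/top9.png")[100:220,180:320],None,fx=2.8,fy=2.8,interpolation=2)
B=cv2.resize(cv2.imread("pics/side9.png")[90:210,250:390],None,fx=2.8,fy=2.8,interpolation=2)
cv2.imwrite("pics/c9.png",np.hstack([A,B]))
```

```text
[0.54438095 0.03805196 0.13930988] [ 1.79947874e+02 -1.66998098e-01 -1.71959659e+02] [-0.84372543  0.93507587 -1.93216669] 0.060564595658364515
```

View pics/c9.png

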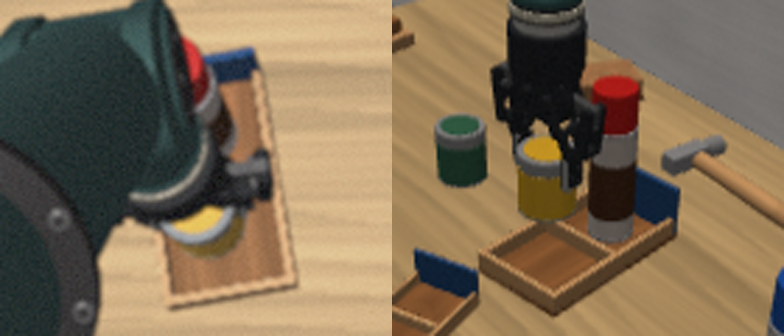

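View pics/wrist9.png

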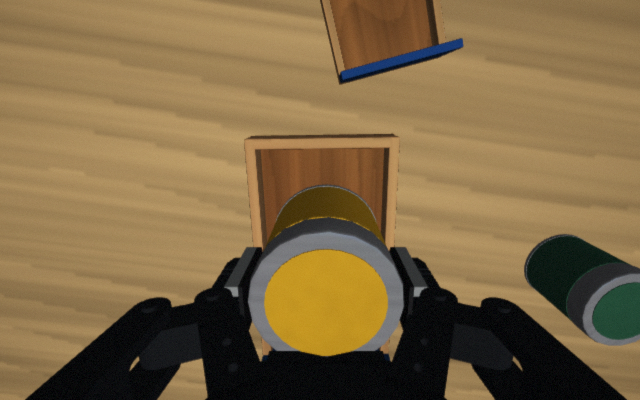

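Run:
```python
from h import *
P=r.camera_params("wrist")
a=onz("wrist",(245,138),.028,P)[:2];b=onz("wrist",(400,135),.028,P)[:2]
d=(a-b)/np.linalg.norm(a-b)
print(a,b,np.linalg.norm(a-b))
# which is +y side
s=1 if a[1]>b[1] else -1; yv=d*s; xv=np.array([yv[1],-yv[0]]);print("yaw",np.degrees(np.arctan2(xv[1],xv[0])),"bay",(a+b)/2+xv*.053)
cv2.imwrite("pics/c10.png",cv2.resize(cv2.imread("pics/wrist9.png")[120:300,230:415],None,fx=3.3,fy=3.3,interpolation=2))
```

```text
[ 0.50266385 -0.02630979] [0.48431288 0.08659054] 0.11438200968595147
yaw 9.232190492479939 bay [0.54580182 0.03864347]
```

View pics/c10.png

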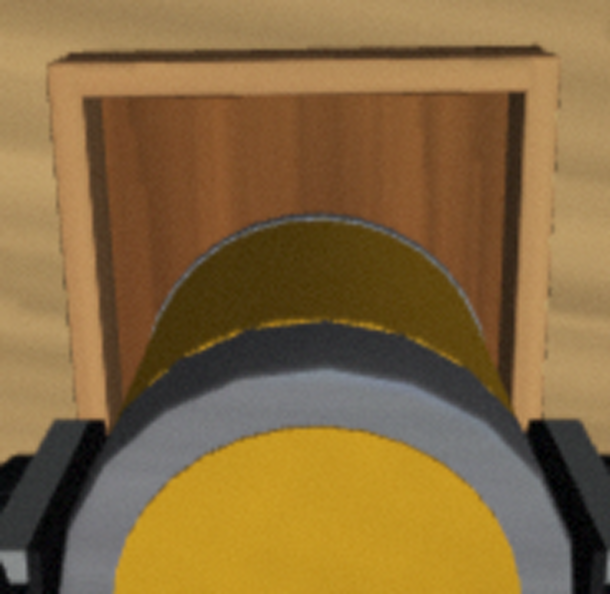

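The bay centre measured from the front wall is (0.546,0.0386), and the wall width of 114 mm fits the nominal 116. The tool is within 2 mm of it, so I lower.

Request:
carry_out(deltas=[[[0,0,-1],0,0.7],[[0,0,-2.5],0,0.7],[[0,0,-4.5],0,0.7],[[0,0,-6],0,0.7],[[0,0,-7],0,0.7],[[0,0,-7.5],0,0.7],[[0,0,-7.7],0,0.7],[[0,0,-7.7],0,0.7]])

```text
t: 16.05
tcp_pos: [0.546, 0.0376, 0.0634]
tcp_rot: [180.0, 0.0, -172.0]
force: [0.1, -0.5, -1.3]
opening: 0.0609
```

Request:
carry_out(deltas=[[[0,0,-0.1],0,0.7],[[0,0,-0.2],0,0.7],[[0,0,-0.25],0,0.7],[[0,0,-0.25],0,0.7]])

```text
t: 16.45
tcp_pos: [0.5459, 0.0373, 0.061]
tcp_rot: [-180.0, 0.0, -172.0]
force: [-0.8, -0.7, -1.4]
opening: 0.061
```

Request:
carry_out(deltas=[[[0,0,-0.05],0,0.7],[[0,0,-0.1],0,0.7],[[0,0,-0.15],0,0.7],[[0,0,-0.15],0,0.7]])

```text
t: 16.85
tcp_pos: [0.5458, 0.0373, 0.0595]
tcp_rot: [-180.0, 0.0, -172.0]
force: [-0.9, 0.8, 2.1]
opening: 0.061
```

Request:
carry_out(deltas=[[[0,0,-0.05],0,0.7],[[0,0,-0.05],0,0.7]])

```text
t: 17.05
tcp_pos: [0.5458, 0.0373, 0.0595]
tcp_rot: [-180.0, 0.0, -172.0]
force: [-3.1, -0.2, 7.7]
opening: 0.0605
```

Request:
carry_out(deltas=[[[0,0,0],0,0.2],[[0,0,0],0,0],[[0,0,0],0,0],[[0,0,0],0,0],[[0,0,0],0,0],[[0,0,0],0,0],[[0,0,1],0,0],[[0,0,3],0,0],[[0,0,6],0,0],[[0,0,9],0,0],[[0,0,12],0,0],[[0,0,13],0,0]])

```text
t: 18.25
tcp_pos: [0.5475, 0.0375, 0.1923]
tcp_rot: [-180.0, 0.3, -172.0]
force: [-0.1, 0.6, 0.2]
opening: 0.0853
```

Request:
carry_out(deltas=[[[-1,2,3],0,0],[[-3,5,6],0,0],[[-5,9,8],0,0],[[-7,13,8],0,0],[[-9,17,8],0,0],[[-11,21,8],0,0],[[-12,25,8],0,0],[[-12,28,8],0,0],[[-12,29,8],0,0],[[-12,29,8],0,0]])

```text
t: 19.25
tcp_pos: [0.4254, 0.3285, 0.2685]
tcp_rot: [-180.0, -0.0, -171.8]
force: [-0.0, 0.3, 0.9]
opening: 0.0851
```

Run:
```python
from h import *
o=r.get_obs();print(o["t"],o["tcp_pos"],o["force"],o["opening"])
for n in("top","side"):
  cv2.imwrite(f"pics/{n}11.png",r.get_image(n)[:,:,::-1])
A=cv2.resize(cv2.imread("pics/top11.png")[100:220,180:320],None,fx=2.8,fy=2.8,interpolation=2)
B=cv2.resize(cv2.imread("pics/side11.png")[90:210,250:390],None,fx=2.8,fy=2.8,interpolation=2)
cv2.imwrite("pics/c11.png",np.hstack([A,B]))
for n in("top","side"):
  print(n,"lacq",proj(n,[.644,.052,.193]).round(),proj(n,[.644,.052,.008]).round(),"wax",proj(n,[.546,.038,.078]).round())
  I=cv2.imread(f"pics/{n}11.png")[:,:,::-1].copy();I0=cv2.imread(f"pics/{n}0.png")[:,:,::-1].copy()
  print("blue",[b[1] for b in blobs(I,(108,150,60),(125,255,255),200)[0]],[b[1] for b in blobs(I0,(108,150,60),(125,255,255),200)[0]])
```

```text
19.25 [0.42538599 0.32848125 0.2684919 ] [-0.0468805   0.32982822  0.87863841] 0.08509990065137452
top lacq [239. 121.] [254. 147.] wax [255. 179.]
blue [[402.8, 157.3]] [[402.9, 157.3]]
side lacq [329. 120.] [327. 172.] wax [305. 166.]
blue [[20.9, 124.3], [396.6, 197.1]] [[21.7, 124.5], [396.6, 197.1]]
```

View pics/c11.png

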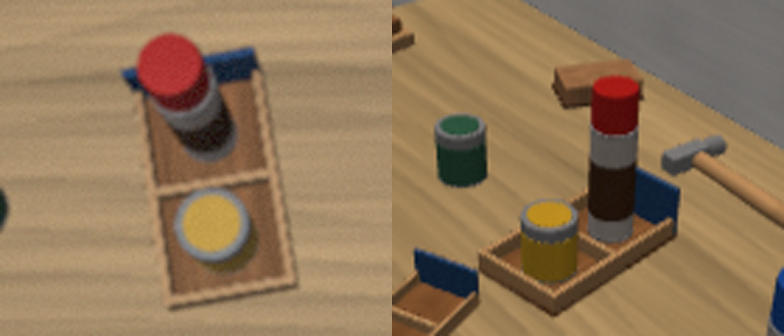

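View pics/side11.png

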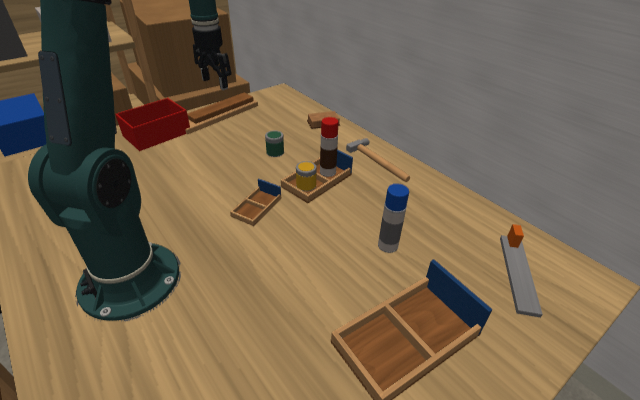

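Both stand upright in their bays. In the side view the red cap is at (330,122) and the yellow lid at (306,168), within about 2 px of prediction. The blue cap hasn't moved and the gripper is clear, so I hand in.

```bash
python3 -c "
from rig import r
print(r.sign_off())"
```

```text
the job is handed in; nothing more can be done
None
```

The job is done and handed in at about 19.4 s of the 59 s. The red-capped lacquer can went first into the back bay of the middle-sized rack, then the yellow wax tin into the front bay. I lowered each one until the wrist force showed the bay floor (5.6 N for the can, 7.7 N for the tin), then let go.

**Last checks:** both stood upright in their bays within about 2 px of prediction in the side view. The blue cap's pixel position was unchanged to 0.1 px, and the open gripper was well clear with no contact force.

**Disagreement:** the top and wrist cameras differed by about 3 mm on the rack's position. I placed mainly by the wrist view, and the bay clearances of at least ±14 mm covered the difference.

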